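Monthly check of the worktop safety switch

ROBOT

A 7-joint arm with a two-finger parallel gripper is mounted at the origin on the work surface. World frame = base frame: x ahead of the robot, y to its left, z up, the work surface at z = 0. Lengths are in mm, angles in rad, forces in N, time in s.
With the tool pointing down it reaches from about 400 to 900 mm from the base axis. Payload 5.6 kg.
Tool frame: the origin (TCP) lies midway between the tips of the shut fingers; the grasp point (between the pads) lies 19 mm behind it; x points along the fingers, y is the direction in which the jaws open and shut, and the axes are right-handed (so a half turn about x gives the same grasp; the last joint's range is limited). The gripper opens to 92 mm and grips with 3 to 60 N. Pads are 20 mm wide; open, the fingers measure 128 mm over their backs; the gripper's body (75 mm by 189 mm) begins 69 mm behind the grasp point.
Start: joints at [1.126, 0.468, -0.012, 1.603, 0.006, 1.071, -0.056], TCP at [254.16, -598.257, 214.592] pointing down, gripper open.
Joint ranges: [-2.53, 2.53], [-0.31, 2.02], [-1.57, 1.55], [0.28, 2.44], [-1.29, 4.43], [0.15, 1.84], [-2.92, 2.92]. Speed limits (rad/s): [2.57, 2.57, 3.14, 3.14, 3.14, 3.14, 3.14].

INTERFACE

Orientations are given as a rotation vector (axis times angle).
In Python, from rig import sense, capture, job_done gives the robot as it stands. The module is installed in compiled form; this text tells all that it offers.
- The arm moves only by the shell command python3 -m jog 'ROWS' [FORCE]. ROWS is JSON, a list of rows, each a list of 3 entries, a list of its own where there are three numbers: the shift along the tool's x, y, z in mm, then the turn about the tool's x in degrees, then the gripper's target within -1 to 1 (shut at 1, half-way at 0, fully open at -1). A call has exactly 10 rows; each row shifts and turns the commanded pose from where the row before left it, along the tool's axes as they then stand; what a row does not reach is not made up. A row lasts 1/8 s, in which the tool goes at most 62.5 mm and 10.7 degrees, less where a joint would pass 70% of its speed; a pose out of reach is approached as far as the arm can. A call with a gripper value outside its range is refused whole. The fingers move at their own pace and stop on an object; FORCE is the grip in N (left out, the last holds). Time passes only in rows, so rows that do not move let the fingers close, or fill a call up. It gives the time, the measured TCP pose, the force and the opening at its end, in the units of the state.
- sense(): the state, without advancing time (a new reading comes with each control period).
- capture(name): name is "side" or "top"; returns a dict with "color" (420x560x3 uint8, blue, green, red), "fx", "fy", "cx", "cy" (pixels), "camera_from_world" (4x4, takes a point from world to camera coordinates). Camera axes: x right, y up, looking along -z (the intrinsics and any distortion apply to the point x, -y, -z); pixel columns grow to the right and rows downward; lengths in mm; the calibration is good to about 2 mm. A picture is of the moment at which its call begins. There is no depth.
- job_done(): hands the job in, once; it reports no verdict.
The state is a dict: "time": time; "joints": joint angles; "dq": joint speeds; "joint_torque": joint torques, N m; "eef_pos": TCP position; "tcp_rot": TCP orientation; "ft_force": force on the tool from outside, world axes, zero at the start; "torque": the same for the moment, N m; "finger_gap": finger opening in mm.
Only numpy, scipy, OpenCV 4.12 (cv2) and the standard library are available. Lean on these libraries where they do the work, as an engineer would, in place of code of your own. Each camera call takes 0.05 s, during which the arm holds its last target. There are 200 camera calls.

TASK

Do the monthly check of the safety switch in the worktop socket box: press the blue TEST button fully down, hold it a moment so that the green RESET button jumps out, and let it go; then push RESET fully home and let go, so that it stays latched in. Press firmly but slowly with a fingertip, never leaning on the box, and leave the glass, the mug and the jar standing where they are.

Things in the scene. Friction and masses are not known exactly. Their poses are not given: they have to be found in the camera images.
- socket_box: Sloping socket box screwed to the worktop: aluminium wedge 280 mm wide (y), 120 mm deep (x), 24 mm high in front (-x), 93 mm at the back, with a white face that slopes down to the front at 30 degrees. Origin: centre of its underside on the worktop; x to its high back, y to its left seen from the front, z up. Box and buttons must not be pushed with more than 35 N.
- face_mid (a point): Middle of the white face, 59 mm above the worktop. x up the slope, y to the box's left, z straight out of the face. Round it a grey height-adjustable safety-switch insert (112 mm in y, 62 mm in x) with both buttons; its plate stands 1 to 9 mm proud of the white face, differently at each start, so where a button is met must be felt. At y = +98 mm a plug-in charger 42 mm wide, 34 mm high.
- test_axis (a point): Where the axis of the TEST button (blue, round, 18 mm across; left of the middle) crosses the plane of the white face. Axes as for face_mid: z along the button's axis, 30 degrees from vertical. The button's top stands 8 mm out of the insert's plate at rest, 3 mm when fully down (so 9 to 17 mm above this point at rest, depending on the insert). RESET is 52 mm to its right.
- reset_axis (a point): The same for the RESET button (green, round, 22 mm across, on a yellow stem; right of the middle). Its top stands out of the insert's plate 5 mm when latched in, 12 mm when it has jumped out (stem showing; 13 to 21 mm above this point) and 3 mm when fully home against its stop. Axes as for face_mid.
- test (a joint): Travel of the TEST button in m along its axis: 0 at rest (out), 0.005 fully down at a hard stop. Its spring pushes back with 1.5 N at rest, about 6 N fully down; it trips RESET between about 2 and 4 mm.
- reset (a joint): Travel of the RESET button in m along its axis: 0 jumped out (tripped), about 0.007 latched in (as it starts), 0.009 fully home at a hard stop. Its spring pushes out with 4 N when tripped, rising to 9 N at the stop. Let go from the stop it comes back 2 mm and stays latched; let go short of 7 mm it jumps out again.
- glass: Bystander: clear drinking glass, 74 mm across, 120 mm high, standing beside the box. Origin: centre of its foot.
- mug: Bystander: blue mug, 82 mm across, 92 mm high, handle at its +y, standing beside the box. Origin: centre of its foot.
- jar: Bystander: small amber spice jar with black cap, 48 mm across, 75 mm high, standing behind the box. Origin: centre of its foot.

How it is judged (in metres and radians):
On the way, in this order (a step that is already met when the one before it is completed fails the run):
1. TEST is held fully down and RESET has jumped out (value of joint test above 0.0045 m and value of joint reset below 0.001 m), for 0.1 s.
2. TEST has been let go, RESET still out (value of joint each of test, reset below 0.001 m), for 0.1 s.
3. RESET is pressed fully home (value of joint reset above 0.0083 m), for 0.1 s.
At the end, for the whole second after the job is handed in: RESET is let go and stays latched in (travel 5 to 7.8 mm), TEST is out (travel under 1 mm), and glass, mug and jar stand upright within 20 mm of where they were (value of joint reset between 0.005 and 0.0078 m and value of joint test below 0.001 m and distance of each of glass, mug, jar from where it was at the start of the episode below 0.02 m and angle between each of glass, mug, jar's own z axis and vertical below 0.15 rad); the robot touches nothing.
It fails at once if the box or a button is pushed with more than 35 N (contact force between socket_box and anything else above 35 N).
It fails at once if the glass, the mug or the jar is moved more than 20 mm or tipped (distance of any of glass, mug, jar from where it was at the start of the episode above 0.02 m or angle between any of glass, mug, jar's own z axis and vertical above 0.3 rad).
It also fails if it takes over 40 s, if anything falls off the work surface, if the arm or the gripper's body presses on something with over 40 N, if the wrist force passes 120 N, or if a joint passes its speed limit or range.

## Working session

There is one attempt and no reset: what is moved stays moved. The work goes in short steps, Python scripts to look and compute and a shell command to move; the robot and the scene stay as the last step left them, time stands still between calls to the robot, and variables do not carry over. Pictures are saved under pics/ and viewed, about 8 in all and at most 12, crops included, and the job is handed in when it is done.

```bash
mkdir -p pics; cat > h.py <<'E'
import numpy as np, cv2
from rig import sense, capture
from scipy.spatial.transform import Rotation as R
def snap(n,f):
    c=capture(n); cv2.imwrite('pics/'+f,c['color']); return c
def ray(c,u,v):
    T=np.array(c['camera_from_world']); d=np.array([(u-c['cx'])/c['fx'],-(v-c['cy'])/c['fy'],-1])
    o=-T[:3,:3].T@T[:3,3]; return o,T[:3,:3].T@d
def onz(c,u,v,z):
    o,d=ray(c,u,v); return o+d*(z-o[2])/d[2]
def proj(c,p):
    q=np.array(c['camera_from_world'])@np.append(p,1); return c['cx']+c['fx']*q[0]/-q[2], c['cy']+c['fy']*-q[1]/-q[2]
def tri(rs):
    A=0;b=0
    for o,d in rs:
        d=d/np.linalg.norm(d);P=np.eye(3)-np.outer(d,d);A=A+P;b=b+P@o
    return np.linalg.solve(A,b)
E
python3 - <<'E'
from h import *
import pickle
D={}
for n in('side','top'):
    D[n]=c=snap(n,n+'1.png'); print(n,c['fx'],c['cx'],c['cy'],[k for k in c],ray(c,c['cx'],c['cy']))
pickle.dump(D,open('d.pkl','wb'))
a=np.hstack([D['side']['color'],D['top']['color']])
print(sense())
E
```

```text
side 495.64359562441024 283.004940680006 209.7520516338401 ['color', 'fx', 'fy', 'cx', 'cy', 'camera_from_world'] (array([ 51.67182718, 694.07641722, 630.241644  ]), array([ 0.53549908, -0.63335059, -0.55866606]))
top 506.3312648481783 278.5720627919774 210.5479299104523 ['color', 'fx', 'fy', 'cx', 'cy', 'camera_from_world'] (array([ 489.82929035,   34.6411567 , 1069.22585372]), array([ 0.10239001,  0.01185187, -0.99467372]))
{'time': 0.1, 'joints': array([ 1.12599304,  0.46830518, -0.01157037,  1.60346756,  0.00600735,
        1.07140055, -0.05629779]), 'dq': array([-0.00041134, -0.00187194,  0.000874  , -0.00163948, -0.0004626 ,
        0.00215699,  0.00116745]), 'joint_torque': array([ 9.05937432e-04, -5.21648812e+01, -1.23177201e-02, -2.44367874e+01,
       -5.67833357e-02,  1.40604025e-02,  6.09694644e-05]), 'eef_pos': array([ 253.92710828, -597.8132178 ,  213.7516443 ]), 'tcp_rot': array([ 2.00077902,  0.40897075, -2.00167447]), 'ft_force': array([ 0.34553666, -0.88007885, -0.08923893]), 'torque': array([-0.04027215,  0.01172546,  0.04866847]), 'finger_gap': 91.48442339766103}
```

View pics/side1.png

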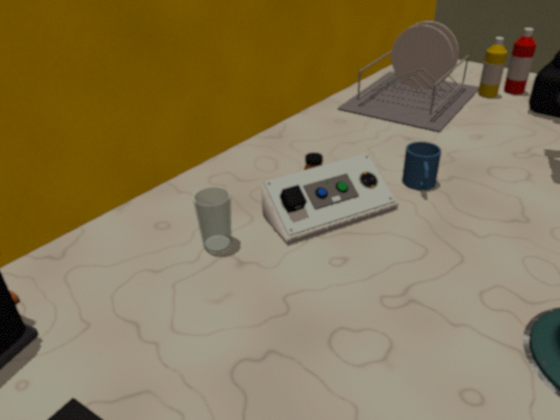

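View pics/top1.png

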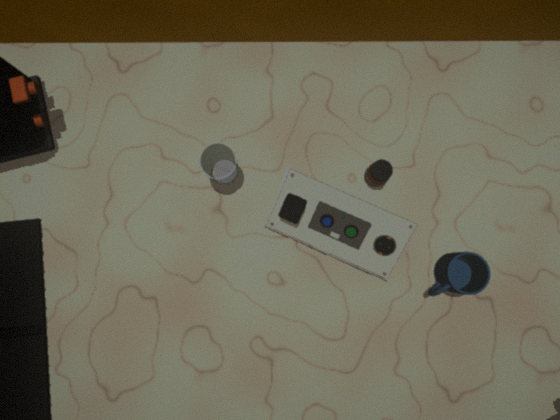

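Both views show the box. In the top view TEST is at about (327,221) and RESET at (351,232), with the glass at (222,165), the mug at (462,273) and the jar at (379,173). In the side view TEST is at (321,192) and RESET at (342,187).

```bash
python3 - <<'E'
from h import *
import pickle
D=pickle.load(open('d.pkl','rb'))
B={'side':(280,400,150,240),'top':(300,375,195,255)}
P={}
for n,c in D.items():
    x0,x1,y0,y1=B[n]; s=c['color'][y0:y1,x0:x1]; h=cv2.cvtColor(s,cv2.COLOR_BGR2HSV)
    for k,lo,hi in(('test',(100,120,40),(130,255,255)),('reset',(45,120,40),(85,255,255))):
        m=cv2.inRange(h,lo,hi); nn,_,st,ce=cv2.connectedComponentsWithStats(m)
        i=1+st[1:,4].argmax(); P[n,k]=ce[i]+[x0,y0]; print(n,k,P[n,k],st[i])
for k in('test','reset'):
    p=tri([ray(D[n],*P[n,k]) for n in D]); print(k,p,[np.subtract(proj(D[n],p),P[n,k]) for n in D])
    P[k]=p
d=P['test']-P['reset'];print(d,np.linalg.norm(d),np.degrees(np.arctan2(d[1],d[0])))
# box corners on the face in top view (screws/corners), front edge low z=24
c=D['top']
g=[onz(c,266,227,24),onz(c,387,280,24),onz(c,415,224,93),onz(c,289,169,93)]
for q in g:print(q)
print('centre',np.mean(g,0),[np.linalg.norm((g[i]-g[(i+1)%4])[:2]) for i in range(4)])
s=sense();print(R.from_rotvec(s['tcp_rot']).as_matrix())
E
```

```text
side test [321.27272727 191.87878788] [37 38 10  9 66]
side reset [341.5890411  186.15068493] [57 32 10  9 73]
top test [326.40625  221.296875] [22 22  9  9 64]
top reset [350.74666667 231.8       ] [46 33 10  9 75]
test [571.26480695 -48.65718786  65.73284661] [array([-0.19861582, -0.00895578]), array([0.12179961, 0.17699615])]
reset [550.72361051 -96.6282007   64.38112163] [array([-0.05274934, -0.00108133]), array([0.03230344, 0.04837402])]
[20.54119643 47.97101284  1.35172498] 52.20139830008374 66.81938210742314
[563.21666341  73.0859098   24.        ]
[ 454.7816733  -174.35670372   24.        ]
[ 564.12333483 -216.64777054   93.        ]
[671.93951067  25.94783525  93.        ]
centre [563.51529556 -72.9926823   58.5       ] [np.float64(270.15920132907365), np.float64(117.23537554082291), np.float64(265.47496250892823), np.float64(118.50171133319431)]
[[-7.25611086e-04  3.90997078e-01 -9.20391633e-01]
 [ 1.36617524e-03 -9.20390629e-01 -3.90997729e-01]
 [-9.99998804e-01 -1.54112854e-03  1.33675118e-04]]
```

```bash
python3 -m jog '[[[0,-20,-25],0,1],[[0,-40,-50],0,1],[[0,-42,-52],0,1],[[0,-42,-52],0,1],[[0,-42,-52],0,1],[[0,-42,-52],0,1],[[0,-42,-52],0,1],[[0,-42,-52],0,1],[[0,-42,-52],0,1],[[0,-40,-50],0,1]]' 20; python3 -m jog '[[[0,0,0],9,1],[[0,0,0],9,1],[[0,0,0],9,1],[[0,0,0],9,1],[[0,0,0],9,1],[[0,0,0],1,1],[[0,0,0],0,1],[[0,0,0],0,1],[[0,0,0],0,1],[[0,0,0],0,1]]'; cat >> h.py <<'E'
def goto(p):
    s=sense();M=R.from_rotvec(s['tcp_rot']).as_matrix()
    print('t',s['time'],'pos',s['eef_pos'].round(1),'F',s['ft_force'].round(2),'gap',s['finger_gap'],'shift',(M.T@(np.array(p)-s['eef_pos'])).round(1));return M
E
python3 -c "
from h import *
print(goto([550.6,-39.9,110]))"
```

```text
time: 1.35
eef_pos: [534.9, -72.3, 214.5]
tcp_rot: [2.0, 0.407, -2.001]
ft_force: [0.7, -1.7, 0.5]
finger_gap: 0.8
time: 2.6
eef_pos: [534.4, -74.0, 214.6]
tcp_rot: [-2.001, 0.407, 2.001]
ft_force: [1.2, -0.2, 0.1]
finger_gap: 0.4
t 2.6 pos [534.4 -74.  214.6] F [ 1.18 -0.2   0.12] gap 0.36559730336012997 shift [104.6 -37.7  -1.6]
[[-3.46034435e-06 -3.90191794e-01 -9.20733601e-01]
 [-1.29022052e-05 -9.20733601e-01  3.90191794e-01]
 [-1.00000000e+00  1.32296918e-05 -1.84827928e-06]]
```

```bash
python3 -m jog '[[[0,-12,0],0,1],[[0,-20,-1],0,1],[[10,-6,-1],0,1],[[20,0,0],0,1],[[25,0,0],0,1],[[25,0,0],0,1],[[15,0,0],0,1],[[10,0,0],0,1],[[0,0,0],0,1],[[0,0,0],0,1]]' ; python3 - <<'E'
from h import *
goto([550.6,-39.9,87.4])
a=snap('side','side2.png')['color'][110:250,240:430]; b=snap('top','top2.png')['color'][150:290,250:440]
cv2.imwrite('pics/c2.png',cv2.resize(np.hstack([a,b]),None,fx=2.1,fy=4*.525,interpolation=cv2.INTER_CUBIC))
c=capture('side');print('tcp px',proj(c,sense()['eef_pos']))
E
```

```text
time: 3.85
eef_pos: [551.7, -39.8, 110.3]
tcp_rot: [-2.002, 0.407, 2.0]
ft_force: [0.3, 0.2, 0.0]
finger_gap: 0.6
t 3.85 pos [551.7 -39.8 110.3] F [0.28 0.23 0.02] gap 0.6234403171653501 shift [22.9  0.6  1. ]
tcp px (np.float64(326.74261990847054), np.float64(178.39801055954683))
```

View pics/c2.png

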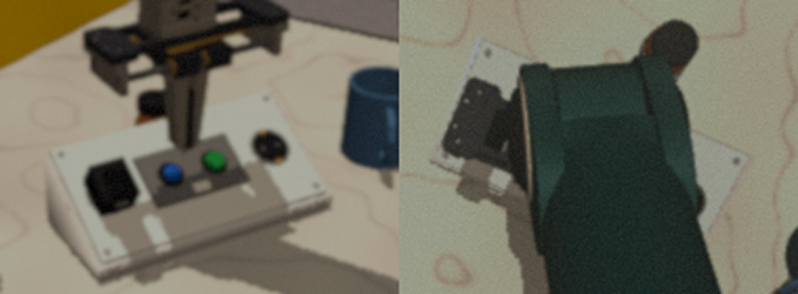

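Fingertip is at about (327,180) in the side view, matching the TCP projected from the pose. It is up-slope of TEST, as planned. Next I descend and approach along the button axis.

```bash
python3 -m jog '[[[8,0,0],0,1],[[8,0,0],0,1],[[6,0,1],0,1],[[3.5,0,-2],0,1],[[1.7,0,-1],0,1],[[1.7,0,-1],0,1],[[1.7,0,-1],0,1],[[0,0,0],0,1],[[0,0,0],0,1],[[0,0,0],0,1]]' ; python3 - <<'E'
from h import *
M=goto([571.3,-48.7,65.7])
a=snap('side','side3.png')['color'][150:230,270:380]
cv2.imwrite('pics/c3.png',cv2.resize(a,None,fx=6,fy=6,interpolation=cv2.INTER_CUBIC))
E
```

```text
time: 5.25
eef_pos: [554.8, -41.3, 79.0]
tcp_rot: [-2.001, 0.407, 2.001]
ft_force: [-0.0, -0.4, 0.8]
finger_gap: 0.5
t 5.25 pos [554.8 -41.3  79. ] F [-0.04 -0.38  0.83] gap 0.4916357257956413 shift [ 13.3   0.4 -18.1]
```

View pics/c3.png

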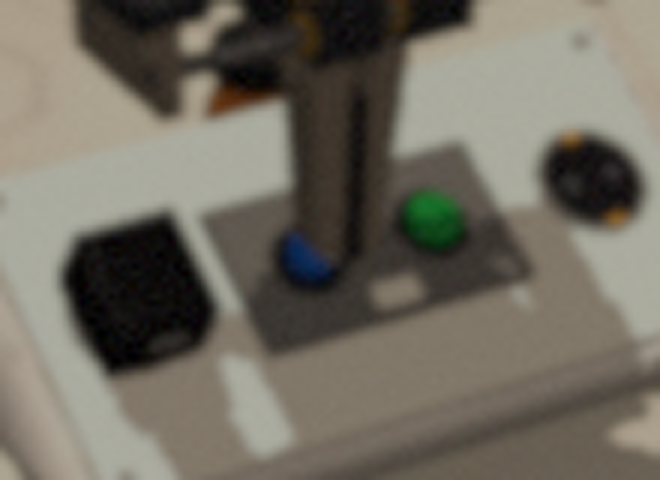

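The tip hangs just over TEST, with the button's left half visible at crop (308,258). I'll move in slowly along the axis.

```bash
python3 -m jog '[[[1.73,0,-1],0,1],[[1.73,0,-1],0,1],[[1.73,0,-1],0,1],[[0.87,0,-0.5],0,1],[[0.87,0,-0.5],0,1],[[0.87,0,-0.5],0,1],[[0.87,0,-0.5],0,1],[[0,0,0],0,1],[[0,0,0],0,1],[[0,0,0],0,1]]' ; python3 -c "
from h import *
goto([571.3,-48.7,65.7])"
```

```text
time: 6.55
eef_pos: [559.4, -43.3, 70.3]
tcp_rot: [-2.001, 0.407, 2.001]
ft_force: [-0.4, 0.5, 0.0]
finger_gap: 0.1
t 6.55 pos [559.4 -43.3  70.3] F [-0.4   0.47  0.04] gap 0.0791501371437195 shift [  4.6   0.4 -13.1]
```

```bash
python3 -m jog '[[[0.87,0,-0.5],0,1],[[0.87,0,-0.5],0,1],[[0.87,0,-0.5],0,1],[[0.87,0,-0.5],0,1],[[0.87,0,-0.5],0,1],[[0,0,0],0,1],[[0,0,0],0,1],[[0,0,0],0,1],[[0,0,0],0,1],[[0,0,0],0,1]]' ; python3 -c "
from h import *
goto([571.3,-48.7,65.7])"
```

```text
time: 7.8
eef_pos: [561.7, -44.2, 65.9]
tcp_rot: [-2.001, 0.407, 2.001]
ft_force: [-0.8, 0.2, 1.7]
finger_gap: 0.4
t 7.8 pos [561.7 -44.2  65.9] F [-0.81  0.2   1.67] gap 0.3923998683110257 shift [  0.2   0.3 -10.6]
```

```bash
python3 -m jog '[[[0.87,0,-0.5],0,1],[[0.87,0,-0.5],0,1],[[0.87,0,-0.5],0,1],[[0,0,0],0,1],[[0,0,0],0,1],[[0,0,0],0,1],[[0,0,0],0,1],[[0,0,0],0,1],[[0,0,0],0,1],[[0,0,0],0,1]]' ; python3 -c "
from h import *
goto([571.3,-48.7,65.7])"
```

```text
time: 9.05
eef_pos: [562.9, -44.7, 63.7]
tcp_rot: [-2.001, 0.407, 2.002]
ft_force: [-2.7, 0.8, 6.9]
finger_gap: 0.5
t 9.05 pos [562.9 -44.7  63.7] F [-2.66  0.78  6.9 ] gap 0.49911782635587815 shift [-2.   0.4 -9.3]
```

```bash
python3 -m jog '[[[0.43,0,-0.25],0,1],[[0.43,0,-0.25],0,1],[[0.43,0,-0.25],0,1],[[0,0,0],0,1],[[0,0,0],0,1],[[0,0,0],0,1]
,[[0,0,0],0,1],[[0,0,0],0,1],[[0,0,0],0,1],[[0,0,0],0,1]]' ; python3 - <<'E'
from h import *
goto([571.3,-48.7,65.7])
a=snap('side','side4.png')['color'][150:230,270:380]
cv2.imwrite('pics/c4.png',cv2.resize(a,None,fx=6,fy=6,interpolation=cv2.INTER_CUBIC))
E
```

```text
time: 10.3
eef_pos: [563.1, -44.8, 63.2]
tcp_rot: [-2.0, 0.407, 2.003]
ft_force: [-7.4, 1.0, 16.0]
finger_gap: 0.7
t 10.3 pos [563.1 -44.8  63.2] F [-7.38  0.99 15.99] gap 0.6795612797005084 shift [-2.5  0.4 -9.1]
```

View pics/c4.png

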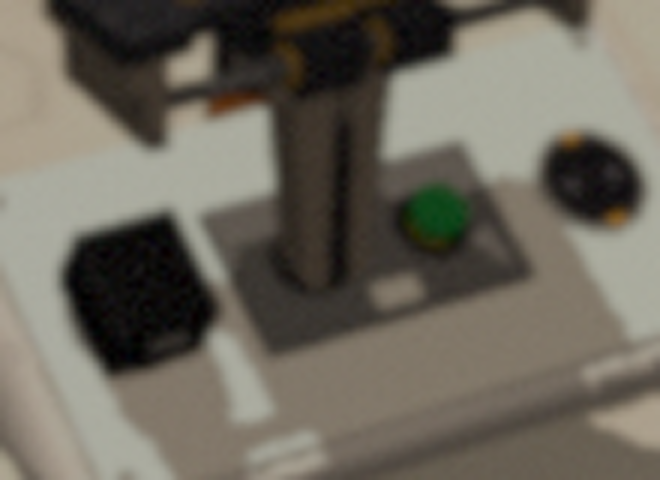

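RESET has jumped out: yellow now shows under the green at crop (430,240). The force rose to 17.7 N with almost no motion, so TEST is on its hard stop. Next I back off along the axis, reading the force part-way to confirm the travel.

```bash
python3 -m jog '[[[-0.87,0,0.5],0,1],[[-0.87,0,0.5],0,1],[[-0.87,0,0.5],0,1],[[-0.87,0,0.5],0,1],[[-0.43,0,0.25],0,1],[[0,0,0],0,1],[[0,0,0],0,1],[[0,0,0],0,1],[[0,0,0],0,1],[[0,0,0],0,1]]' ; python3 -c "
from h import *
goto([571.3,-48.7,65.7])"
```

```text
time: 11.6
eef_pos: [561.7, -44.2, 65.9]
tcp_rot: [-2.001, 0.407, 2.001]
ft_force: [-0.9, 0.7, 2.5]
finger_gap: 0.3
t 11.6 pos [561.7 -44.2  65.9] F [-0.94  0.74  2.51] gap 0.2662075948008827 shift [  0.2   0.4 -10.6]
```

```bash
cat >> h.py <<'E'
def favg(n=8):
    L=[]
    for i in range(n): capture('side'); s=sense(); L.append(np.r_[s['ft_force'],s['eef_pos']])
    L=np.array(L); m=L.mean(0); nrm=np.array([-.46,.197,.866])
    print('t',s['time'],'F',m[:3].round(2),'std',L[:,:3].std(0).round(2),'pos',m[3:].round(2),'Fn',(m[:3]@nrm).round(2),'s',(m[3:]@nrm).round(2))
E
python3 -c "
from h import *
favg()"
python3 -m jog '[[[-0.43,0,0.25],0,1],[[-0.43,0,0.25],0,1],[[-0.43,0,0.25],0,1],[[0,0,0],0,1],[[0,0,0],0,1],[[0,0,0],0,1],[[0,0,0],0,1],[[0,0,0],0,1],[[0,0,0],0,1],[[0,0,0],0,1]]' >/dev/null
python3 -c "
from h import *
favg()"
python3 -m jog '[[[-0.87,0,0.5],0,1],[[-0.87,0,0.5],0,1],[[-0.87,0,0.5],0,1],[[-0.87,0,0.5],0,1],[[-0.87,0,0.5],0,1],[[0,0,0],0,1],[[0,0,0],0,1],[[0,0,0],0,1],[[0,0,0],0,1],[[0,0,0],0,1]]' >/dev/null
python3 -c "
from h import *
favg()"
```

```text
t 12.0 F [-1.07  0.13  2.44] std [0.42 0.52 0.43] pos [561.69 -44.23  65.95] Fn 2.63 s -209.98
t 13.65 F [-1.12  0.18  1.99] std [0.39 0.57 0.35] pos [561.   -43.94  67.24] Fn 2.27 s -208.48
t 15.3 F [ 0.17  0.16 -0.42] std [0.49 0.56 0.45] pos [558.7  -42.97  71.6 ] Fn -0.41 s -203.46
```

Zero-corrected forces show the tip still in contact 4.6 mm back from the stop and free at 9.6 mm. TEST therefore made its full travel and is now released. Next I raise, move 52 mm to RESET, and come down onto it.

```bash
python3 -m jog '[[[-5,0,2.9],0,1],[[-5,0,2.9],0,1],[[0,8,0],0,1],[[0,18,0],0,1],[[0,18,0],0,1],[[0,8,0],0,1],[[3.5,0,-2],0,1],[[1.7,0,-1],0,1],[[0,0,0],0,1],[[0,0,0],0,1]]' ; python3 - <<'E'
from h import *
goto([550.7-20,-96.6,65.7])
a=snap('side','side5.png')['color'][150:230,270:380]
cv2.imwrite('pics/c5.png',cv2.resize(a,None,fx=6,fy=6,interpolation=cv2.INTER_CUBIC))
E
```

```text
time: 16.55
eef_pos: [535.9, -89.2, 76.3]
tcp_rot: [-2.001, 0.406, 2.002]
ft_force: [-0.3, 0.3, -1.6]
finger_gap: 0.6
t 16.55 pos [535.9 -89.2  76.3] F [-0.26  0.35 -1.62] gap 0.6045808745674213 shift [10.6  8.8  1.9]
```

View pics/c5.png

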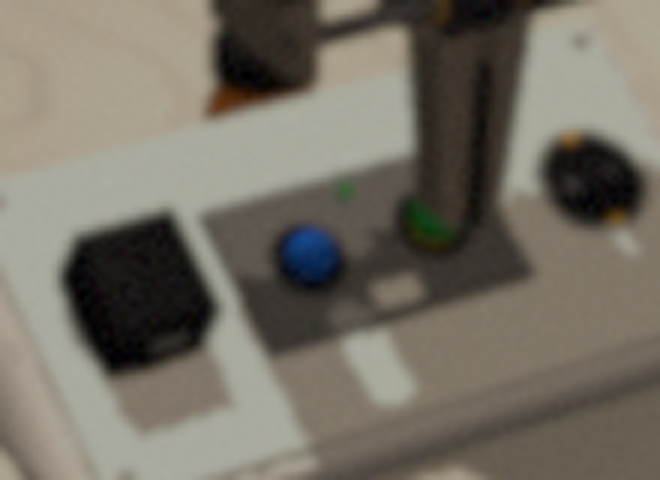

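The tip is over RESET at crop (430,220), and RESET's yellow stem is showing. TEST is out at (308,255). Stop is expected about 15 mm further along the axis, so I'll go 12 mm first.

```bash
python3 -m jog '[[[1.73,0,-1],0,1],[[1.73,0,-1],0,1],[[1.73,0,-1],0,1],[[0.87,0,-0.5],0,1],[[0.87,0,-0.5],0,1],[[0.87,0,-0.5],0,1],[[0.87,0,-0.5],0,1],[[0.87,0,-0.5],0,1],[[0.87,0,-0.5],0,1],[[0,0,0],0,1]]' ; python3 -c "
from h import *
favg(4)"
```

```text
time: 17.85
eef_pos: [541.2, -92.0, 66.3]
tcp_rot: [-2.001, 0.407, 2.002]
ft_force: [-2.5, 0.3, 5.4]
finger_gap: 0.3
t 18.05 F [-2.23  0.5   5.23] std [0.58 0.36 0.13] pos [541.17 -91.99  66.32] Fn 5.65 s -209.63
```

```bash
python3 -m jog '[[[0.87,0,-0.5],0,1],[[0.87,0,-0.5],0,1],[[0.87,0,-0.5],0,1],[[0.43,0,-0.25],0,1],[[0,0,0],0,1],[[0,0,0],0,1],[[0,0,0],0,1],[[0,0,0],0,1],[[0,0,0],0,1],[[0,0,0],0,1]]' ; python3 -c "
from h import *
favg(4)"
```

```text
time: 19.3
eef_pos: [542.4, -92.5, 63.9]
tcp_rot: [-2.0, 0.407, 2.002]
ft_force: [-5.0, 1.4, 11.9]
finger_gap: 0.6
t 19.5 F [-5.36  1.29 11.33] std [0.22 0.18 0.31] pos [542.42 -92.55  63.92] Fn 12.53 s -212.39
```

```bash
python3 -m jog '[[[0.43,0,-0.25],0,1],[[0.3,0,-0.2],0,1],[[0,0,0],0,1],[[0,0,0],0,1],[[0,0,0],0,1],[[0,0,0],0,1],[[0,0,0],0,1],[[0,0,0],0,1],[[0,0,0],0,1],[[0,0,0],0,1]]' ; python3 -c "
from h import *
favg(4)"
```

```text
time: 20.75
eef_pos: [542.5, -92.5, 63.7]
tcp_rot: [-1.999, 0.407, 2.003]
ft_force: [-8.0, 1.8, 16.1]
finger_gap: 0.4
t 20.95 F [-7.64  1.6  16.99] std [0.16 0.54 0.27] pos [542.52 -92.58  63.71] Fn 18.54 s -212.63
```

18.5 N with only 0.24 mm further motion means RESET is on its hard stop. I'll let go along the axis and look.

```bash
python3 -m jog '[[[-0.87,0,0.5],0,1],[[-0.87,0,0.5],0,1],[[-0.87,0,0.5],0,1],[[-1.73,0,1],0,1],[[-1.73,0,1],0,1],[[-3.5,0,2],0,1],[[-7,0,4],0,1],[[-12,0,7],0,1],[[-20,0,8],0,1],[[-20,0,0],0,1]]'; python3 -m jog '[[[-30,0,0],0,1],[[-30,0,0],0,1],[[-20,0,30],0,1],[[0,0,30],0,1],[[0,0,0],0,1],[[0,0,0],0,1],[[0,0,0],0,1],[[0,0,0],0,1],[[0,0,0],0,1],[[0,0,0],0,1]]' ; python3 - <<'E'
from h import *
favg(2)
c=snap('side','side6.png');a=c['color'][150:230,270:380]
f=cv2.resize(a,None,fx=5,fy=5,interpolation=cv2.INTER_CUBIC)
b=cv2.imread('pics/side1.png')[150:230,270:380]
g=cv2.resize(b,None,fx=2,fy=2)
w=cv2.resize(c['color'],None,fx=.43,fy=.43)
o=np.zeros((420,800,3),np.uint8);o[:400,:550]=f;o[:160,555:775]=g;o[165:165+w.shape[0],555:555+w.shape[1]]=w
cv2.imwrite('pics/c6.png',o)
for n in('side1','side6'):
    s=cv2.cvtColor(cv2.imread(f'pics/{n}.png')[150:230,270:380],cv2.COLOR_BGR2HSV)
    _,_,st,ce=cv2.connectedComponentsWithStats(cv2.inRange(s,(45,120,40),(85,255,255)));i=1+st[1:,4].argmax();print(n,ce[i]+[270,150],st[i])
E
```

```text
time: 22.2
eef_pos: [520.0, -82.9, 132.0]
tcp_rot: [-2.001, 0.406, 2.001]
ft_force: [0.5, -0.1, -1.0]
finger_gap: 0.3
time: 23.45
eef_pos: [465.6, -60.0, 210.6]
tcp_rot: [-2.0, 0.407, 2.001]
ft_force: [0.2, -0.4, 0.9]
finger_gap: 0.3
t 23.55 F [0.07 0.22 0.23] std [0.29 0.32 0.04] pos [465.59 -59.96 210.68] Fn 0.21 s -43.53
side1 [341.5890411  186.15068493] [67 32 10  9 73]
side6 [341.60810811 186.21621622] [67 32 10 10 74]
```

View pics/c6.png

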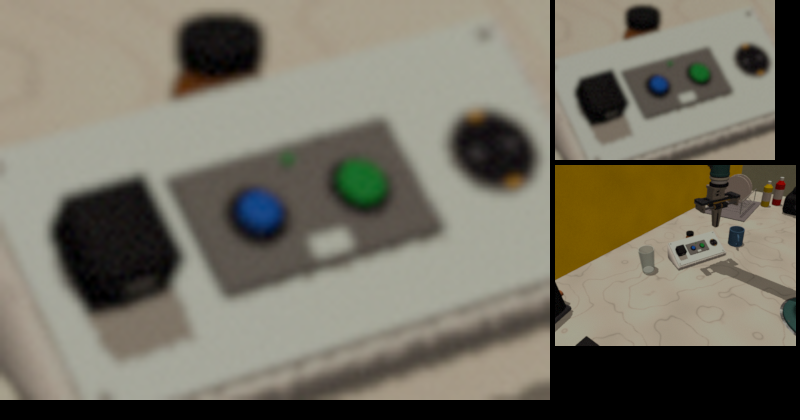

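RESET shows no yellow and its centre, (341.6,186.2), is where it was at the start. TEST is out. The glass, mug and jar look unmoved, and the arm is clear of everything.

```bash
python3 -c "
from rig import job_done
print(job_done())"
```

```text
the job is handed in; nothing more can be done
None
```

The switch check is done and handed in at about 23.6 s on the robot's clock. No verdict was reported.

- **TEST:** I pressed it along its axis with the shut fingertips to a hard stop at about 18 N. The camera showed RESET jumped out, with its yellow stem visible. I then released TEST, and the force went back to zero.
- **RESET:** I pressed it to its stop at 18.5 N, where the last 6 N gave only 0.24 mm of motion, and let go.
- **Last picture:** RESET is within 0.1 pixel of its starting, latched position with no yellow showing. TEST is out, the glass, mug and jar look unmoved by eye, and the arm is clear.

**Disagreements:** While I pressed and released TEST, the forces I read were about 1 N off its stated spring. To settle this I measured contact again while backing off: the tip was still touching 4.6 mm from the stop, which fits the full 5 mm travel. On the way down, RESET's force suggested about 3.7 mm of travel where its position suggested 5.5 mm. I did not resolve that, but both its stop and its latching were clear.

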